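# Hold a stand rod true with an engineer's square

## Robot

A 6-joint arm with a two-finger parallel gripper is mounted at the origin on the work surface. World frame = base frame: x ahead of the robot, y to its left, z up, the work surface at z = 0. Lengths are in m, angles in rad, forces in N, time in s.
With the tool pointing down it reaches from about 0.325 to 0.9 m from the base axis. Payload 6.1 kg.
Tool frame: the origin (TCP) lies at the very end of the fingers, on their centre line; the grasp point (between the pads) lies 19 mm behind it; z points along the fingers, y is the line along which they close (so a half turn about z gives the same grasp; the last joint's range is limited). The gripper opens to 85 mm and grips with 20 to 120 N. Pads are 22 mm wide; open, the fingers measure 114 mm over their backs; the gripper's body (76 mm by 85 mm) begins 54 mm behind the grasp point. The pads swing forward as they close: fully open they stand 13 mm farther back than shut.
Start: joints at [1.193, 0.22, 1.526, -0, 1.395, -0.126], TCP at [0.156, 0.605, 0.231] pointing down, gripper open.
Joint ranges: [-2.98, 2.98], [-0.91, 2.08], [0.09, 2.57], [-1.24, 4.39], [0.2, 2.65], [-2.68, 2.68]. Speed limits (rad/s): [2.57, 2.57, 3.01, 3.14, 3.14, 3.14].

## Interface

Orientations are given as [roll, pitch, yaw] about the fixed x, y, z axes, in that order (R = Rz(yaw) Ry(pitch) Rx(roll)).
In Python, from rig import env, vision, nets gives the robot as it stands.
- The arm moves only by the tool drive_tool, never from a script. Its argument "increments" is a list of rows, each an object with "delta_pos": the shift along the world's x, y, z in mm, a list of three; "rot": the turn, a rotation vector about the world's x, y, z in rad, a list of three. In form: [{"delta_pos": [x, y, z], "rot": [wx, wy, wz]}, ...]. A call has 1 to 5 rows; each row is the pose to reach, as a shift and turn from the pose commanded when the call began; what a row does not reach only later rows make up. A row lasts 1/10 s, in which the tool goes at most 50 mm and 8.59 degrees, less where a joint would pass 70% of its speed; a pose out of reach is approached as far as the arm can. A call with a gripper value outside its range is refused whole. "gripper" is the finger opening in mm, from 0 to 85.4, set as the call begins (left out, the last holds). The fingers move at their own pace and stop on an object; "force" is the grip in N (left out, the last holds). Time passes only in rows, so rows that repeat a pose let the fingers close. It gives the time, the measured TCP pose, the force, the opening and the grip force at its end, in the units of the state.
- env.get_state(): the state, without advancing time (a new reading comes with each control period).
- vision.camera(name): name is "scene" or "top" or "wrist"; returns a dict with "image" (384x512x3 uint8, red, green, blue), "vfov" (degrees; the focal length in pixels is half the picture's height over the tangent of half this angle, whatever the lens; pixels are square), "cx", "cy" (the principal point, pixels), "R" (3x3) and "t" (3): a world point X has camera coordinates R X + t. Camera axes: x right, y down, z forward; pixel columns grow to the right and rows downward; lengths in m; the calibration is good to about 2 mm. A picture is of the moment at which its call begins. There is no depth.
- env.finish_job(): hands the job in; it is judged then, once.
Trained networks look in the newest picture that a camera, given by its name, has taken for a name from the list of things; names that differ only in an ending like _2 or _b are one class to them, and where a whole thing is asked for, a point or a joint stands for the part that bears it (a point fixed in the world has none). Each returns a list of dicts, best first, with "score" (0 to 1); they miss things now and then, are a little off and sometimes report something else, mostly with a low value. They report only what shows in the picture. A call takes as long as a camera call. They do not tell look-alikes from the thing itself.
- nets.boxes_of(camera, thing): "pixel" ([column, row] in pixels, amid what is visible of it).
- nets.mark_of(camera, thing): "pixel" ([column, row] in pixels: a listed point, or the origin of a listed thing).
The state is a dict: "time_s": time; "joint_pos": joint angles; "qd": joint speeds; "tau": joint torques, N m; "tcp_pos": TCP position; "orientation": TCP orientation; "contact_force": force on the tool from outside, world axes, zero at the start; "moment": the same for the moment, N m; "grip_width": finger opening in m; "grip_force": force on a finger pad.
Only numpy, scipy, OpenCV 4.12 (cv2) and the standard library are available. Lean on these libraries where they do the work, as an engineer would, in place of code of your own. Each camera call takes 0.05 s, during which the arm holds its last target. There are 200 camera calls.

## Task

The lab stand's rod is slack in its foot and leans over the open part of the base plate: true it up with the engineer's square. Take the square by its stock, turn its blade edge to face the rod, stand it on the plate's scribed centre line and press it into the corner until its underside is flat on the plate and the rod lies straight along its upright edge. Finish while still gripping the square and pressing it lightly into the corner, letting nothing go, and leave everything else on the bench where it is.

Things in the scene. Friction and masses are not known exactly. Their poses are not given: they have to be found in the camera images.
- square: Bare steel engineer's square, 0.6 kg, standing on its stock: a bar 140 long (x), 22 thick (y), 30 high (z). At its +x end a blade, 25 wide (x), 5 thick (y, central), rises to 150 above the underside, its upright outer edge flush with the stock's end (x = 70). Grip the stock across y where its top is free, x = -70 to 45. Origin: centre of the stock's underside; x towards the blade end, z up.
- square_heel (a point): The outer corner of the square, where the underside meets the upright edge: 70 along +x from the square's origin, at underside height.
- stand: Stand base plate, grey painted steel, 250 long (x), 160 wide (y), 12 thick, immovable. Origin: centre of its underside, z up. The rod's foot is on the long centre line at x = -85; a thin black line scribed on the centre line (y = 0) runs from there to the +x end. The +x part of the plate is empty.
- corner (a point): Where the upright rod's surface meets the plate's top on the scribed line, on the open side: x = -78, y = 0, z = 12 in the stand's frame. The square's outer corner ends up here, its stock lying along the line towards the stand's +x.
- rod: Round steel rod, diameter 14, 280 tall, with a boss head and cross arm (from 220 up) pointing to the stand's -x. Origin: centre of its foot on the plate's top; z along it. Tilts only in the plane of the scribed line, about its foot, with friction (1 to 2 N at 150 up moves it), and stays where left. Starts leaning 2 to 4.3 degrees towards the stand's +x.
- scale: Bystander: black pocket balance, 100 x 180 x 25 high, lying on the bench; origin under its centre.
- weight_big: Bystander: brass weight, diameter 34, 42 high; origin under its centre.
- weight_small: Bystander: brass weight, diameter 26, 38 high; origin under its centre.
- screwdriver: Bystander: screwdriver 190 long lying along its x; origin under its middle.
- multimeter: Bystander: hand multimeter 155 x 78 x 39 high lying on its back; origin under its centre.
- boss_head: Bystander: loose boss head with two thumb knobs, about 50 x 90 x 26 high; origin under its centre.
- ball_stand: Bystander: metal ball, diameter 56, on a clear stem and an 80 square white foot, 176 high; origin under its centre.
There are look-alikes about, which are no part of the job. What is shaped like the square but blue, purple or yellow is not meant.

How it is judged:
At the end, for the whole second after the job is handed in: Fingers grip the square (over 2 N); it pushes plate and rod with over 1 N each; rod and square within 0.8 deg of upright; its outer corner within 3 mm of the corner along the line, 5 mm across it, 2 mm above the plate; stock within 4 deg of the line, over the open part of the plate; square still (contact force between square and rod above 1 N and contact force between square and stand above 1 N and contact force between the fingers and square above 2 N and angle between each of rod, square's own z axis and vertical below 0.014 rad and angle between the x axis of square and the x axis of stand, either way round below 0.07 rad and x of square_heel in the frame of stand below -0.075 m and y of square_heel in the frame of stand between -0.005 and 0.005 m and z of square_heel in the frame of stand below 0.014 m and x of square in the frame of stand above -0.03 m and linear speed of square below 0.01 m/s); the arm keeps its last pose, push and grip.
It fails at once if a bystander is moved by more than 25 mm (distance of any of scale, weight_big, weight_small, screwdriver, multimeter, boss_head, ball_stand from where it was at the start of the episode above 0.025 m).
It fails at once if the ball stand is tipped (angle between ball_stand's own z axis and vertical above 0.5 rad).
It also fails if it takes over 48 s, if anything falls off the work surface, if the arm or the gripper's body presses on something with over 40 N, if the wrist force passes 120 N, or if a joint passes its speed limit or range.

## Working session

There is one attempt and no reset: what is moved stays moved. The work goes in short steps, Python scripts to look and compute and a tool call to move; the robot and the scene stay as the last step left them, time stands still between calls to the robot, and variables do not carry over. Pictures are saved under pics/ and viewed, at most 10 in all, crops included, and the job is handed in when it is done.

Besides the shell and the picture viewer there is one more tool, called after "Emit:" as a command line: name --argument value ..., lists and objects as JSON in quotes. drive_tool: Moves the arm, as the interface text tells. Its arguments: {"type":"object","properties":{"increments":{"type":"array"},"gripper":{"type":"number"},"force":{"type":"number"}},"required":["increments"]}

```bash
mkdir -p pics; ls; cat > h.py <<'E'
import numpy as np, cv2
from rig import env, vision, nets
def cam(n,save=None):
    c=vision.camera(n); c['f']=c['image'].shape[0]/2/np.tan(np.radians(c['vfov'])/2)
    c['R']=np.array(c['R']);c['t']=np.array(c['t'])
    if save: cv2.imwrite('pics/'+save,cv2.cvtColor(c['image'],cv2.COLOR_RGB2BGR))
    return c
def ray(c,p):
    d=c['R'].T@np.array([(p[0]-c['cx'])/c['f'],(p[1]-c['cy'])/c['f'],1]); return -c['R'].T@c['t'],d
def onz(c,p,z):
    o,d=ray(c,p); return o+d*(z-o[2])/d[2]
def proj(c,X):
    q=c['R']@np.array(X)+c['t']; return np.array([c['cx'],c['cy']])+c['f']*q[:2]/q[2]
E
python3 - <<'E'
from h import *
ims=[]
for n in ['scene','top']:
    c=cam(n); ims.append(c['image']); print(n,c['vfov'],c['cx'],c['cy'],(-c['R'].T@c['t']).round(3))
    for th,z in [('square',0),('square_heel',0),('stand',0),('corner',.012),('rod',.012),('scale',0),('multimeter',0),('ball_stand',0),('boss_head',0),('weight_big',0),('screwdriver',0)]:
        print(th,[(np.round(r['pixel']).tolist(),round(r['score'],2),onz(c,r['pixel'],z)[:2].round(3).tolist()) for r in nets.mark_of(n,th)[:5]])
im=np.hstack(ims); 
for i,n in enumerate(['scene','top']): cv2.imwrite(f'pics/{n}0.png',cv2.resize(ims[i][...,::-1],(800,600)))
E
```

```text
pics
scene 43.70873646806754 256.8158133450939 194.6771032971213 [1.335 0.422 1.173]
square [([235.0, 182.0], 0.77, [0.509, -0.207]), ([159.0, 117.0], 0.62, [0.415, -0.625]), ([228.0, 132.0], 0.61, [0.332, -0.37]), ([330.0, 195.0], 0.6, [0.38, 0.073])]
square_heel [([165.0, 100.0], 0.87, [0.328, -0.671]), ([238.0, 120.0], 0.81, [0.259, -0.376]), ([307.0, 192.0], 0.75, [0.413, 0.009]), ([259.0, 183.0], 0.63, [0.471, -0.141])]
stand [([300.0, 250.0], 0.58, [0.614, 0.104])]
corner [([323.0, 253.0], 0.88, [0.594, 0.168]), ([328.0, 252.0], 0.17, [0.58, 0.177])]
rod [([329.0, 250.0], 0.62, [0.575, 0.176]), ([300.0, 250.0], 0.3, [0.625, 0.107])]
scale [([439.0, 262.0], 0.93, [0.421, 0.454])]
multimeter [([161.0, 186.0], 0.94, [0.665, -0.391])]
ball_stand [([413.0, 313.0], 0.9, [0.614, 0.454]), ([271.0, 164.0], 0.37, [0.379, -0.155])]
boss_head [([268.0, 164.0], 0.67, [0.382, -0.165]), ([402.0, 210.0], 0.59, [0.306, 0.289])]
weight_big [([201.0, 244.0], 0.55, [0.765, -0.144])]
screwdriver [([271.0, 165.0], 0.77, [0.379, -0.153])]
top 52.52666047421767 253.9775621348812 188.99656225571874 [ 0.404 -0.104  1.329]
square [([414.0, 223.0], 0.86, [0.416, -0.634]), ([290.0, 194.0], 0.66, [0.515, -0.214]), ([341.0, 247.0], 0.66, [0.335, -0.382]), ([206.0, 236.0], 0.58, [0.371, 0.073]), ([238.0, 118.0], 0.53, [0.782, -0.036])]
square_heel [([274.0, 204.0], 0.82, [0.48, -0.158]), ([422.0, 243.0], 0.66, [0.347, -0.655]), ([224.0, 224.0], 0.63, [0.413, 0.014]), ([346.0, 273.0], 0.59, [0.249, -0.397])]
stand [([202.0, 168.0], 0.77, [0.605, 0.089])]
corner [([178.0, 175.0], 0.77, [0.582, 0.171])]
rod [([177.0, 176.0], 0.55, [0.577, 0.173])]
scale [([98.0, 220.0], 0.61, [0.429, 0.445])]
multimeter []
ball_stand []
boss_head [([147.0, 253.0], 0.54, [0.317, 0.274])]
weight_big [([266.0, 124.0], 0.66, [0.761, -0.132])]
screwdriver [([274.0, 232.0], 0.65, [0.387, -0.158]), ([345.0, 154.0], 0.18, [0.653, -0.403])]
```

View pics/scene0.png

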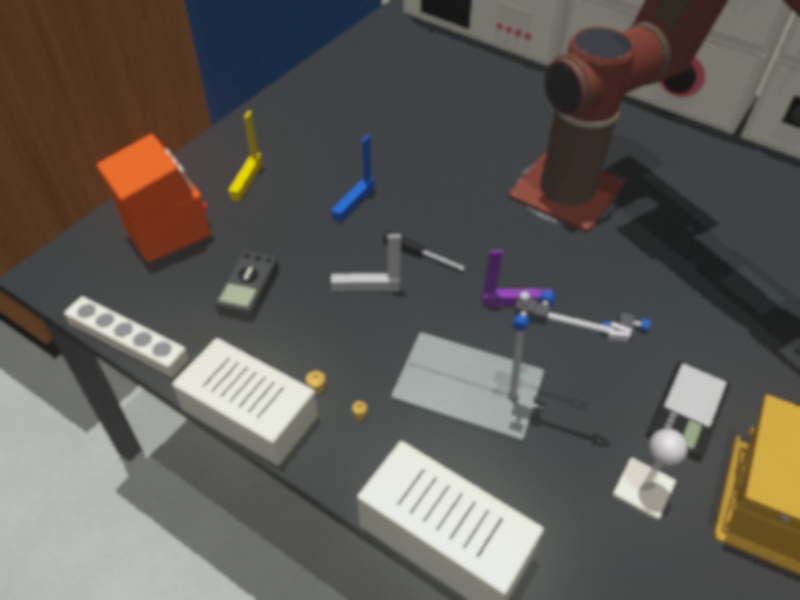

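View pics/top0.png

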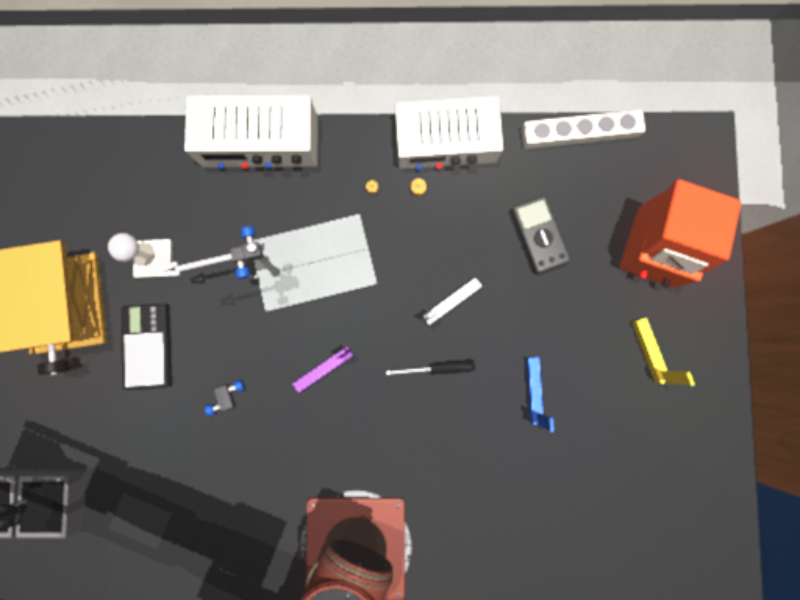

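The scene shows four square-shaped things (scene-camera pixels): bare steel (235,182), purple (330,195), blue (228,132) and yellow (159,117). I choose the bare steel one. The stand's plate is at about (300,250), with the rod on its right and the scribed line running left. I'll now measure both and check the choice in a crop.

```bash
python3 - <<'E'
from h import *
c=cam('top'); im=c['image']; hsv=cv2.cvtColor(im,cv2.COLOR_RGB2HSV)
m=((hsv[...,2]>110)&(hsv[...,1]<70)).astype(np.uint8)
def comp(p):
    n,l,s,_=cv2.connectedComponentsWithStats(m); 
    k=l[p[1],p[0]]; return (l==k).astype(np.uint8),s[k]
for name,p,z in [('square',(292,192),.030),('stand',(215,160),.012)]:
    mm,s=comp(p); print(name,s)
    if name=='stand': mm=cv2.morphologyEx(mm,cv2.MORPH_OPEN,np.ones((9,9)))
    cn=max(cv2.findContours(mm,0,2)[0],key=cv2.contourArea)
    W=np.array([onz(c,q[0],z)[:2] for q in cn],np.float32)*1000
    r=cv2.minAreaRect(W); print(np.round(r[0],1),np.round(r[1],1),round(r[2],2)); print(cv2.boxPoints(r).round(1).tolist())
a=cv2.resize(im[170:220,255:322,::-1],None,fx=8,fy=8,interpolation=2)
b=cv2.resize(im[130:205,150:250,::-1],None,fx=5.3,fy=5.3,interpolation=2)
s=cam('scene')['image']; d=cv2.resize(s[145:195,200:300,::-1],None,fx=4,fy=4)
h=np.zeros((600,800,3),np.uint8); h[:200,:268]=cv2.resize(a,(268,200)); h[:200,300:700]=d; h[202:202+b.shape[0],:b.shape[1]]=b[:398]
cv2.imwrite('pics/crop1.png',h)
E
```

```text
square [271 177  38  31 350]
[ 518.7 -208.8] [ 27.8 144. ] 35.95
[[465.20001220703125, -158.6999969482422], [549.7000122070312, -275.20001220703125], [572.2000122070312, -258.8999938964844], [487.6000061035156, -142.39999389648438]]
stand [  69  137  173   63 4633]
[605.9  95.1] [162.6 252.6] 13.9
[[496.70001220703125, 198.1999969482422], [557.4000244140625, -47.0], [715.2000122070312, -8.0], [654.5, 237.3000030517578]]
```

View pics/crop1.png

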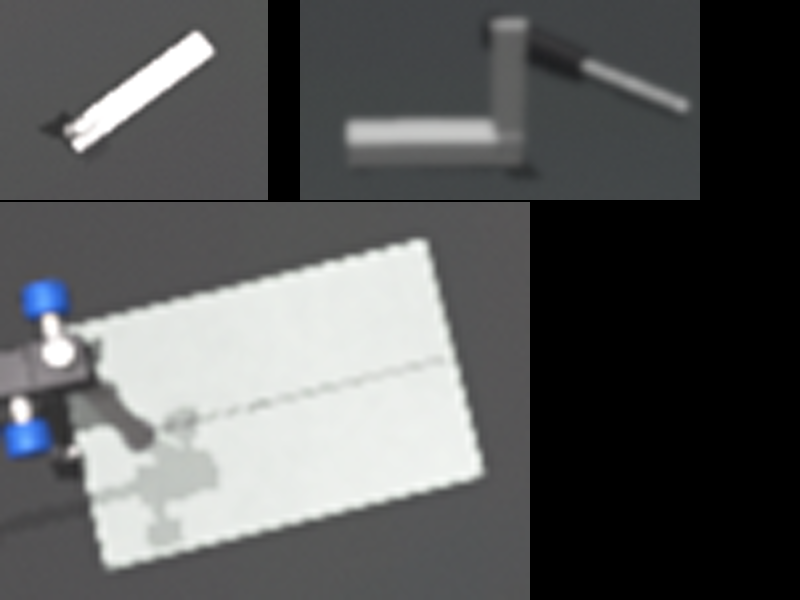

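The crop confirms the bare steel square, with its blade at the lower-left end in the top view (towards world -x, +y). The stock yaw is about 126° and its centre (0.519,-0.209). The stand is at (0.606,0.095), its line yaw -76.1°, and the corner at about (0.587,0.171).

```bash
python3 - <<'E'
from h import *
s=env.get_state(); print(s)
E
```

```text
{'time_s': 1.3, 'joint_pos': array([ 1.19287566e+00,  2.20404832e-01,  1.52650363e+00,  1.03714769e-05,
        1.39469632e+00, -1.26098034e-01]), 'qd': array([-0.00130131, -0.00026147,  0.00084235, -0.00057656,  0.00068491,
        0.00039094]), 'tau': array([-9.36156430e-04, -4.96851039e+01, -3.89719927e+01, -3.81724230e-04,
        1.03381532e-03,  2.51243272e-06]), 'tcp_pos': array([0.15572721, 0.60528026, 0.23129472]), 'orientation': array([-3.1415819e+00, -1.1655630e-05,  2.8897682e+00]), 'contact_force': array([-0.38528925,  0.46870217, -0.77622233]), 'moment': array([ 0.00756436,  0.00964783, -0.01396666]), 'grip_force': 0.0, 'grip_width': 0.08551082244103814}
```

Emit:
drive_tool --increments '[{"delta_pos": [20,-45,0],"rot": [0,0,0]},{"delta_pos": [40,-90,0],"rot": [0,0,0]},{"delta_pos": [60,-135,0],"rot": [0,0,0]},{"delta_pos": [80,-180,0],"rot": [0,0,0]},{"delta_pos": [100,-225,0],"rot": [0,0,0]}]' --gripper 85

```text
time_s: 1.8
tcp_pos: [0.2561, 0.3786, 0.2314]
orientation: [3.141, 0.001, 2.89]
contact_force: [0.7, -0.2, 0.5]
grip_width: 0.085
grip_force: 0.0
```

Emit:
drive_tool --increments '[{"delta_pos": [18,-45,0],"rot": [0,0,-0.06]},{"delta_pos": [36,-90,0],"rot": [0,0,-0.12]},{"delta_pos": [54,-135,0],"rot": [0,0,-0.18]},{"delta_pos": [72,-180,0],"rot": [0,0,-0.24]},{"delta_pos": [90,-225,0],"rot": [0,0,-0.3]}]'

```text
time_s: 2.3
tcp_pos: [0.3461, 0.1536, 0.2317]
orientation: [3.14, 0.001, 2.588]
contact_force: [1.3, -0.4, 0.2]
grip_width: 0.0847
grip_force: 0.0
```

Emit:
drive_tool --increments '[{"delta_pos": [22,-44,0],"rot": [0,0,-0.08]},{"delta_pos": [44,-88,0],"rot": [0,0,-0.16]},{"delta_pos": [66,-132,0],"rot": [0,0,-0.24]},{"delta_pos": [88,-176,0],"rot": [0,0,-0.32]},{"delta_pos": [110,-220,0],"rot": [0,0,-0.39]}]'

```text
time_s: 2.8
tcp_pos: [0.4564, -0.0669, 0.2317]
orientation: [3.141, 0.001, 2.196]
contact_force: [0.1, 0.8, -0.0]
grip_width: 0.0852
grip_force: 0.0
```

Emit:
drive_tool --increments '[{"delta_pos": [20,-40,0],"rot": [0,0,0]},{"delta_pos": [40,-80,0],"rot": [0,0,0]},{"delta_pos": [60,-120,0],"rot": [0,0,0]},{"delta_pos": [74,-155,-10],"rot": [0,0,0]},{"delta_pos": [74,-158,-20],"rot": [0,0,0]}]'

```text
time_s: 3.3
tcp_pos: [0.5308, -0.2269, 0.211]
orientation: [-3.141, 0.002, 2.196]
contact_force: [0.1, 0.3, 0.1]
grip_width: 0.0848
grip_force: 0.0
```

```bash
python3 - <<'E'
from h import *
c=cam('wrist','w1.png')
print(env.get_state()['tcp_pos'],(-c['R'].T@c['t']).round(3))
for th,z in [('square',0),('square_heel',0)]:
    print(th,[(np.round(r['pixel']).tolist(),round(r['score'],2),onz(c,r['pixel'],z)[:2].round(4).tolist()) for r in nets.mark_of('wrist',th)[:4]])
E
```

```text
[ 0.52896489 -0.22453831  0.20846698] [ 0.482 -0.157  0.354]
square [([257.0, 149.0], 0.76, [0.5224, -0.2071]), ([67.0, 168.0], 0.68, [0.3304, -0.3768]), ([54.0, 319.0], 0.68, [0.4174, -0.633]), ([177.0, 45.0], 0.55, [0.375, -0.1629])]
square_heel [([256.0, 90.0], 0.87, [0.4785, -0.1489]), ([6.0, 309.0], 0.8, [0.3457, -0.6598]), ([16.0, 137.0], 0.59, [0.2603, -0.3776])]
```

View pics/w1.png

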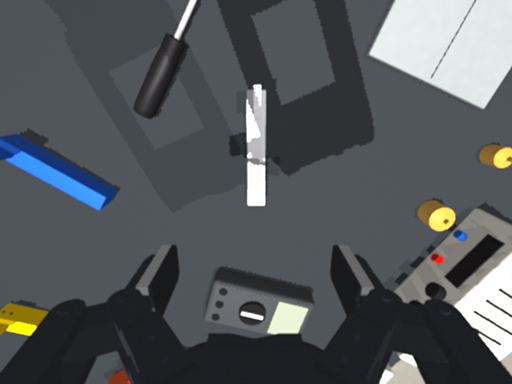

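The wrist view shows the stock upright in the picture at columns 247-267, rows 88-205, with the blade end at the top. It is in line with the tool and centred between the fingers. I'll descend and grip.

Emit:
drive_tool --increments '[{"delta_pos": [1,1,-45],"rot": [0,0,0]},{"delta_pos": [1,1,-90],"rot": [0,0,0]},{"delta_pos": [1,1,-135],"rot": [0,0,0]},{"delta_pos": [1,1,-170],"rot": [0,0,0]},{"delta_pos": [1,1,-185],"rot": [0,0,0]}]'

```text
time_s: 3.95
tcp_pos: [0.5284, -0.2189, 0.0234]
orientation: [-3.14, -0.005, 2.201]
contact_force: [-0.1, -0.3, -0.5]
grip_width: 0.085
grip_force: 0.0
```

Emit:
drive_tool --increments '[{"delta_pos": [0,0,-9],"rot": [0,0,0]},{"delta_pos": [0,0,-17],"rot": [0,0,0]},{"delta_pos": [0,0,-17],"rot": [0,0,0]}]'

```text
time_s: 4.25
tcp_pos: [0.5314, -0.2218, 0.0101]
orientation: [3.141, 0.001, 2.2]
contact_force: [0.6, 0.2, -0.7]
grip_width: 0.0847
grip_force: 0.0
```

Emit:
drive_tool --increments '[{"delta_pos": [0,0,0],"rot": [0,0,0]},{"delta_pos": [0,0,0],"rot": [0,0,0]},{"delta_pos": [0,0,0],"rot": [0,0,0]},{"delta_pos": [0,0,0],"rot": [0,0,0]},{"delta_pos": [0,0,0],"rot": [0,0,0]}]' --gripper 10 --force 90

```text
time_s: 4.75
tcp_pos: [0.531, -0.2222, 0.0102]
orientation: [3.142, 0.001, 2.2]
contact_force: [-3.2, -0.2, 6.8]
grip_width: 0.0203
grip_force: 91.3
```

Emit:
drive_tool --increments '[{"delta_pos": [0,0,10],"rot": [0,0,0]},{"delta_pos": [0,0,30],"rot": [0,0,0]},{"delta_pos": [0,0,55],"rot": [0,0,0]},{"delta_pos": [8,20,60],"rot": [0,0,-0.04]},{"delta_pos": [18,50,60],"rot": [0,0,-0.1]}]'

```text
time_s: 5.25
tcp_pos: [0.5493, -0.1729, 0.0708]
orientation: [3.141, 0.002, 2.095]
contact_force: [1.0, -0.6, -6.2]
grip_width: 0.02
grip_force: 89.8
```

Emit:
drive_tool --increments '[{"delta_pos": [12,34,0],"rot": [0,0,-0.07]},{"delta_pos": [24,68,0],"rot": [0,0,-0.14]},{"delta_pos": [36,102,0],"rot": [0,0,-0.21]},{"delta_pos": [48,136,0],"rot": [0,0,-0.287]},{"delta_pos": [58,160,0],"rot": [0,0,-0.287]}]'

```text
time_s: 5.75
tcp_pos: [0.6059, -0.0092, 0.0685]
orientation: [-3.14, -0.001, 1.812]
contact_force: [0.7, -1.6, -5.3]
grip_width: 0.0201
grip_force: 89.6
```

```bash
python3 - <<'E'
from h import *
s=env.get_state(); print(s['tcp_pos'],s['orientation'],s['contact_force'],s['moment'],s['grip_width'])
w=cam('wrist'); 
for n in ['wrist','scene','top']:
    c=w if n=='wrist' else cam(n)
    for th,z in [('square_heel',s['tcp_pos'][2]-.010),('square',s['tcp_pos'][2]-.010),('corner',.012),('rod',.012),('stand',0)]:
        print(n,th,[(np.round(r['pixel']).tolist(),round(r['score'],2),onz(c,r['pixel'],z)[:2].round(4).tolist()) for r in nets.mark_of(n,th)[:3]])
    if n=='scene': sc=c['image']
h=np.vstack([cv2.resize(w['image'][...,::-1],(400,300)),np.zeros((300,400,3),np.uint8)])
h=np.hstack([h,cv2.resize(sc[150:300,220:360,::-1],(400,429))[:600] if 0 else np.vstack([cv2.resize(sc[150:300,220:360,::-1],(400,429)),np.zeros((171,400,3),np.uint8)])])
cv2.imwrite('pics/m1.png',h)
E
```

```text
[ 0.60594099 -0.00918631  0.06846695] [-3.13961274e+00 -1.34049618e-03  1.81176573e+00] [ 0.74707812 -1.64898461 -5.26565543] [-0.17755996 -0.00406211  0.05085562] 0.020108164444998442
wrist square_heel [([252.0, 88.0], 0.81, [0.5841, 0.0786]), ([20.0, 122.0], 0.58, [0.4643, 0.0309]), ([291.0, 71.0], 0.45, [0.6018, 0.0914])]
wrist square [([251.0, 210.0], 0.86, [0.6002, 0.0107])]
wrist corner []
wrist rod []
wrist stand [([293.0, 72.0], 0.56, [0.6092, 0.0983]), ([256.0, 212.0], 0.37, [0.6095, -0.0144])]
scene square_heel [([164.0, 106.0], 0.83, [0.4075, -0.5974]), ([311.0, 195.0], 0.6, [0.4619, 0.0456]), ([241.0, 120.0], 0.58, [0.3099, -0.3279])]
scene square [([227.0, 132.0], 0.94, [0.386, -0.3293]), ([160.0, 115.0], 0.84, [0.4519, -0.5766]), ([332.0, 195.0], 0.63, [0.4244, 0.0959])]
scene corner [([325.0, 254.0], 0.66, [0.5958, 0.1732])]
scene rod [([329.0, 253.0], 0.82, [0.583, 0.1808]), ([401.0, 212.0], 0.6, [0.3245, 0.292])]
scene stand [([300.0, 249.0], 0.69, [0.6119, 0.1019])]
top square_heel [([342.0, 272.0], 0.81, [0.2598, -0.3722]), ([206.0, 173.0], 0.76, [0.5807, 0.0683]), ([422.0, 243.0], 0.72, [0.3511, -0.6311])]
top square [([414.0, 222.0], 0.91, [0.4186, -0.6102]), ([342.0, 250.0], 0.65, [0.3293, -0.3722]), ([227.0, 170.0], 0.57, [0.5914, -0.0013])]
top corner [([178.0, 173.0], 0.63, [0.5869, 0.1698])]
top rod [([96.0, 222.0], 0.71, [0.4226, 0.4446]), ([174.0, 174.0], 0.62, [0.5842, 0.1852]), ([197.0, 169.0], 0.54, [0.6018, 0.1059])]
top stand [([197.0, 170.0], 0.92, [0.6005, 0.1054])]
```

View pics/m1.png

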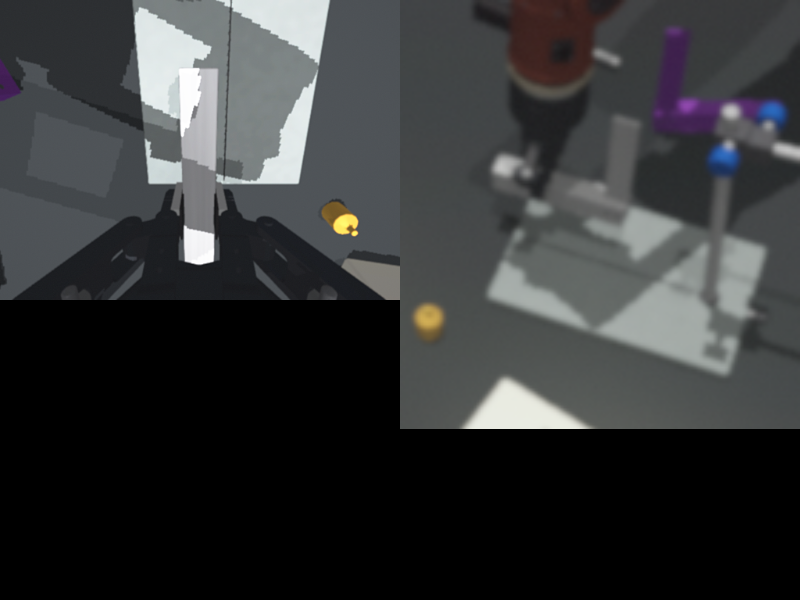

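The wrist view shows the square held straight in the fingers, its stock centred on column 256 of the full picture. The scribed line runs to its right, from about (296,0) to (288,234). The scene crop shows the blade facing the rod. I'll fit the line.

```bash
python3 - <<'E'
from h import *
s=env.get_state(); c=cam('wrist'); g=cv2.cvtColor(c['image'],cv2.COLOR_RGB2GRAY).astype(float)
P=[]
for r in range(2,230,2):
    x0=296-8*r/234; cs=np.arange(int(x0)-9,int(x0)+10); v=g[r,cs]; d=cv2.GaussianBlur((np.median(v)-v)[None],(3,1),0)[0]
    k=d.argmax()
    if d[k]>12 and np.median(abs(v-np.median(v)))<6: P.append((cs[k],r))
P=np.array(P); W=np.array([onz(c,p,.012)[:2] for p in P])
vx,vy,x0,y0=cv2.fitLine(W.astype(np.float32),cv2.DIST_HUBER,0,1e-4,1e-4).ravel()
yaw=np.degrees(np.arctan2(vy,vx)); print(len(P),P[0],P[-1],'line yaw',yaw,'pt',x0,y0)
n=np.array([-vy,vx]); t=s['tcp_pos'][:2]; dist=n@(t-[x0,y0]); print('tcp offset from line',dist,'normal',n, 'resid',np.abs((W-[x0,y0])@n).mean())
# stock edges
h=c['image']; m=g>110
for th in ['corner']: pass
cc=np.array([.5872,.1708]); print('corner off line', n@(cc-[x0,y0]))
print(s['tcp_pos'],s['orientation'])
E
```

```text
107 [295   2] [286 226] line yaw -76.06633 pt 0.616175 0.061539374
tcp offset from line -0.026842751577958866 normal [0.97057515 0.24079837] resid 0.0001852257210122991
corner off line -0.001812630630125856
[ 0.60671322 -0.01179743  0.06932709] [ 3.14156817e+00 -4.65236369e-06  1.81264777e+00]
```

Emit:
drive_tool --increments '[{"delta_pos": [6,24,0],"rot": [0,0,0]},{"delta_pos": [13,50,0],"rot": [0,0,0]},{"delta_pos": [13.6,57,-15],"rot": [0,0,0]},{"delta_pos": [13.6,57,-32],"rot": [0,0,0]},{"delta_pos": [13.6,57,-40],"rot": [0,0,0]}]'

```text
time_s: 7.2
tcp_pos: [0.618, 0.0451, 0.0261]
orientation: [-3.137, -0.001, 1.813]
contact_force: [-1.0, 0.2, -6.9]
grip_width: 0.0202
grip_force: 89.6
```

Emit:
drive_tool --increments '[{"delta_pos": [0,0,-2],"rot": [0,0,0]},{"delta_pos": [0,0,-4],"rot": [0,0,0]},{"delta_pos": [0,0,-4],"rot": [0,0,0]}]'

```text
time_s: 7.5
tcp_pos: [0.6205, 0.0446, 0.0254]
orientation: [3.141, 0.0, 1.812]
contact_force: [-0.2, 0.4, -5.7]
grip_width: 0.0202
grip_force: 89.6
```

```bash
python3 - <<'E'
from h import *
s=env.get_state(); print(s['tcp_pos'],s['orientation'],s['contact_force'],s['moment'])
c=cam('wrist'); cv2.imwrite('pics/w2.png',c['image'][...,::-1])
n=np.array([.97057515,.24079837]); p0=np.array([.616175,.061539])
print('tcp off line',n@(s['tcp_pos'][:2]-p0))
for th in ['square_heel','corner','rod']:
    print(th,[(np.round(r['pixel']).tolist(),round(r['score'],2),onz(c,r['pixel'],.012)[:2].round(4).tolist()) for r in nets.mark_of('wrist',th)[:3]])
E
```

```text
[0.62050718 0.04457921 0.02537377] [3.14140240e+00 1.63068159e-04 1.81193480e+00] [-0.18129272  0.39202189 -5.69665306] [-0.12575735  0.00774448  0.00518923]
tcp off line 0.00012081577327160863
square_heel [([253.0, 90.0], 0.62, [0.5995, 0.1319])]
corner []
rod []
```

View pics/w2.png

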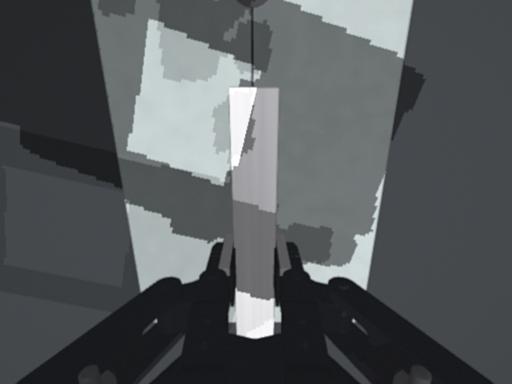

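The wrist view shows the stock's end centred at (254,90) and the scribed line meeting it at column 252, so it is aligned. I'll lower it to the plate.

Emit:
drive_tool --increments '[{"delta_pos": [0,0,-1.5],"rot": [0,0,0]},{"delta_pos": [0,0,-3],"rot": [0,0,0]},{"delta_pos": [0,0,-3],"rot": [0,0,0]},{"delta_pos": [0,0,-3],"rot": [0,0,0]}]'

```text
time_s: 8.1
tcp_pos: [0.6204, 0.0453, 0.0223]
orientation: [3.141, 0.0, 1.813]
contact_force: [0.7, 0.0, -6.0]
grip_width: 0.02
grip_force: 90.1
```

Emit:
drive_tool --increments '[{"delta_pos": [0,0,-0.5],"rot": [0,0,0]},{"delta_pos": [0,0,-1],"rot": [0,0,0]},{"delta_pos": [0,0,-1],"rot": [0,0,0]}]'

```text
time_s: 8.4
tcp_pos: [0.6204, 0.0453, 0.0222]
orientation: [3.142, 0.0, 1.813]
contact_force: [-4.8, -0.5, 4.5]
grip_width: 0.0201
grip_force: 91.2
```

Emit:
drive_tool --increments '[{"delta_pos": [0,0,1.5],"rot": [0,0,0]},{"delta_pos": [-2.4,9.7,1.5],"rot": [0,0,0]},{"delta_pos": [-4.8,19.4,1.5],"rot": [0,0,0]},{"delta_pos": [-7.2,29.1,1.5],"rot": [0,0,0]},{"delta_pos": [-7.7,31,1.5],"rot": [0,0,0]}]'

```text
time_s: 8.9
tcp_pos: [0.6119, 0.078, 0.0224]
orientation: [-3.141, -0.001, 1.814]
contact_force: [0.1, -1.1, -7.5]
grip_width: 0.0203
grip_force: 89.8
```

```bash
python3 - <<'E'
from h import *
s=env.get_state(); print(s['tcp_pos'],s['orientation'],s['contact_force'],s['moment'])
n=np.array([.97057515,.24079837]); p0=np.array([.616175,.061539])
print('tcp off line',n@(s['tcp_pos'][:2]-p0))
t=s['tcp_pos'][:2]; print('heel est',t+.09*np.array([-.2408,.9706]))
a=cam('scene')['image'][190:270,270:360,::-1]; b=cam('wrist')['image'][...,::-1]
h=np.zeros((600,800,3),np.uint8); h[:400,:450]=cv2.resize(a,(450,400),interpolation=2); h[:262,450:]=cv2.resize(b,(350,262)); cv2.imwrite('pics/m2.png',h)
E
```

```text
[0.61190157 0.07799485 0.0223847 ] [-3.14097043e+00 -5.18576223e-04  1.81433284e+00] [ 0.09886745 -1.11633104 -7.54557321] [-0.26320747 -0.05516215 -0.06266231]
tcp off line -0.00018514578246585757
heel est [0.59022957 0.16534885]
```

View pics/m2.png

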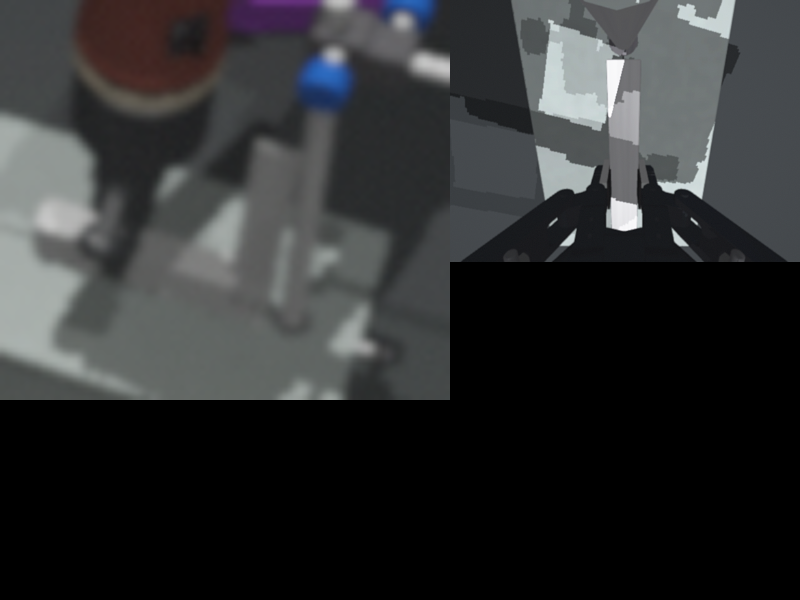

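The scene crop shows the blade almost touching the rod at its top, with the heel a few millimetres from the foot. The wrist view shows the stock end in line with the rod's foot. I'll close in slowly.

Emit:
drive_tool --increments '[{"delta_pos": [-0.2,1,0],"rot": [0,0,0]},{"delta_pos": [-0.5,2,0],"rot": [0,0,0]},{"delta_pos": [-0.7,3,0],"rot": [0,0,0]},{"delta_pos": [-1,4,0],"rot": [0,0,0]},{"delta_pos": [-1,4,0],"rot": [0,0,0]}]'

```text
time_s: 9.5
tcp_pos: [0.6116, 0.0802, 0.0228]
orientation: [3.142, -0.0, 1.813]
contact_force: [0.1, -1.2, -6.2]
grip_width: 0.0197
grip_force: 89.8
```

Emit:
drive_tool --increments '[{"delta_pos": [-0.2,1,0],"rot": [0,0,0]},{"delta_pos": [-0.5,2,0],"rot": [0,0,0]},{"delta_pos": [-0.5,2,0],"rot": [0,0,0]}]'

```text
time_s: 9.8
tcp_pos: [0.6111, 0.0825, 0.0229]
orientation: [3.141, -0.0, 1.813]
contact_force: [1.1, -0.8, -5.9]
grip_width: 0.0198
grip_force: 89.7
```

Emit:
drive_tool --increments '[{"delta_pos": [-0.1,0.5,0],"rot": [0,0,0]},{"delta_pos": [-0.2,1,0],"rot": [0,0,0]},{"delta_pos": [-0.2,1,0],"rot": [0,0,0]},{"delta_pos": [-0.2,1,0],"rot": [0,0,0]}]'

```text
time_s: 10.2
tcp_pos: [0.611, 0.0833, 0.0229]
orientation: [3.141, -0.0, 1.813]
contact_force: [-0.2, -1.3, -5.3]
grip_width: 0.0201
grip_force: 89.8
```

Emit:
drive_tool --increments '[{"delta_pos": [-0.1,0.5,0],"rot": [0,0,0]},{"delta_pos": [-0.2,1,0],"rot": [0,0,0]},{"delta_pos": [-0.2,1,0],"rot": [0,0,0]},{"delta_pos": [-0.2,1,0],"rot": [0,0,0]}]'

```text
time_s: 10.6
tcp_pos: [0.6107, 0.0844, 0.0228]
orientation: [3.141, -0.0, 1.813]
contact_force: [0.5, -0.7, -5.7]
grip_width: 0.0201
grip_force: 89.8
```

Emit:
drive_tool --increments '[{"delta_pos": [-0.1,0.5,0],"rot": [0,0,0]},{"delta_pos": [-0.2,1,0],"rot": [0,0,0]},{"delta_pos": [-0.2,1,0],"rot": [0,0,0]},{"delta_pos": [-0.2,1,0],"rot": [0,0,0]}]'

```text
time_s: 11.0
tcp_pos: [0.6106, 0.0851, 0.0229]
orientation: [3.142, 0.0, 1.813]
contact_force: [1.2, -2.0, -4.4]
grip_width: 0.0198
grip_force: 89.9
```

Emit:
drive_tool --increments '[{"delta_pos": [-0.1,0.5,0],"rot": [0,0,0]},{"delta_pos": [-0.2,1,0],"rot": [0,0,0]},{"delta_pos": [-0.2,1,0],"rot": [0,0,0]},{"delta_pos": [-0.2,1,0],"rot": [0,0,0]}]'

```text
time_s: 11.4
tcp_pos: [0.6106, 0.0853, 0.023]
orientation: [3.141, 0.001, 1.813]
contact_force: [0.1, -5.9, -4.4]
grip_width: 0.0202
grip_force: 90.0
```

Emit:
drive_tool --increments '[{"delta_pos": [0,0,-0.5],"rot": [0,0,0]},{"delta_pos": [0,0,-1],"rot": [0,0,0]},{"delta_pos": [0,0,-1.2],"rot": [0,0,0]},{"delta_pos": [0,0,-1.2],"rot": [0,0,0]}]'

```text
time_s: 11.8
tcp_pos: [0.611, 0.0854, 0.0222]
orientation: [3.141, 0.001, 1.813]
contact_force: [1.0, -5.7, -3.2]
grip_width: 0.0202
grip_force: 90.2
```

Emit:
drive_tool --increments '[{"delta_pos": [0,0,-0.5],"rot": [0,0,0]},{"delta_pos": [0,0,-1],"rot": [0,0,0]},{"delta_pos": [0,0,-1],"rot": [0,0,0]},{"delta_pos": [0,0,-1],"rot": [0,0,0]}]'

```text
time_s: 12.2
tcp_pos: [0.6111, 0.0854, 0.0222]
orientation: [3.141, 0.001, 1.813]
contact_force: [-3.0, -5.3, 3.2]
grip_width: 0.0199
grip_force: 91.2
```

Emit:
drive_tool --increments '[{"delta_pos": [0,0,-0.5],"rot": [0,0,0]},{"delta_pos": [-0.1,0.4,-1],"rot": [0,0,0]},{"delta_pos": [-0.1,0.4,-1],"rot": [0,0,0]},{"delta_pos": [-0.1,0.4,-1],"rot": [0,0,0]}]'

```text
time_s: 12.6
tcp_pos: [0.6111, 0.0854, 0.0222]
orientation: [3.141, 0.002, 1.813]
contact_force: [-6.1, -7.5, 10.0]
grip_width: 0.0201
grip_force: 92.1
```

```bash
python3 - <<'E'
from h import *
s=env.get_state(); print(s['tcp_pos'],s['orientation'],s['contact_force'],s['moment'])
c=cam('scene'); t=cam('top')
# overlay: upright rod edges/axis and blade lines from the model
d=np.array([.2408,-.9706]); C=np.array([.6111,.0854])-.09*d
a=c['image'][...,::-1]; r0,r1,c0,c1=170,270,275,365; k=6
im=cv2.resize(a[r0:r1,c0:c1],None,fx=k,fy=k,interpolation=2)
def px(X): q=proj(c,X); return tuple(int(v) for v in ((q-[c0,r0]+.5)*k))
ax=C-.007*d; z=lambda p,h:(p[0],p[1],h)
cv2.line(im,px(z(ax,.012)),px(z(ax,.292)),(0,0,255),1)
cv2.line(im,px(z(C,.012)),px(z(C,.162)),(0,255,0),1)
cv2.line(im,px(z(C+.025*d,.042)),px(z(C+.025*d,.162)),(0,255,0),1)
cv2.imwrite('pics/m3.png',im); print(im.shape)
print('heel',C)
E
```

```text
[0.61108423 0.08541704 0.02217714] [3.14100022e+00 2.11173378e-03 1.81294504e+00] [-6.0855827  -7.46541734 10.00559555] [-1.13252171  1.14538563  0.12585832]
(600, 540, 3)
heel [0.589428 0.172754]
```

View pics/m3.png

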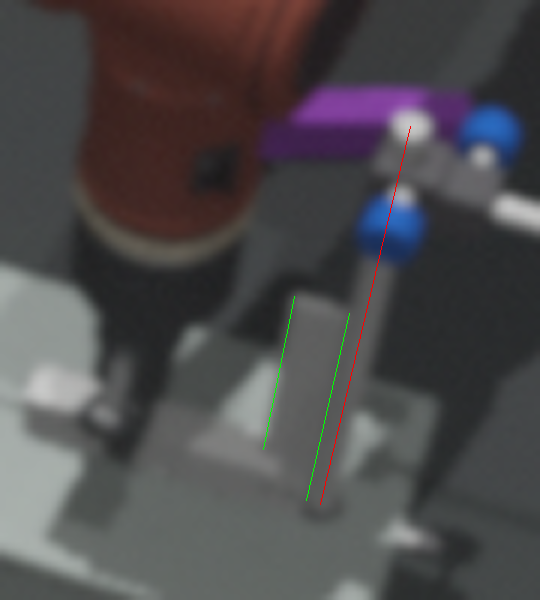

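The overlay shows the blade flush against the rod and the rod parallel to the model's upright line, with no gap at the top or the foot. The push meets a hard stop: about 3 mm of extra commanded travel moved the tool only 0.3 mm. I'll add a little more push, check it settles, and hand in.

Emit:
drive_tool --increments '[{"delta_pos": [-0.2,0.8,0],"rot": [0,0,0]},{"delta_pos": [-0.3,1.2,0],"rot": [0,0,0]},{"delta_pos": [-0.3,1.2,0],"rot": [0,0,0]},{"delta_pos": [-0.3,1.2,0],"rot": [0,0,0]},{"delta_pos": [-0.3,1.2,0],"rot": [0,0,0]}]'

```text
time_s: 13.2
tcp_pos: [0.6111, 0.0855, 0.0222]
orientation: [3.141, 0.004, 1.813]
contact_force: [-5.6, -10.6, 9.9]
grip_width: 0.0199
grip_force: 91.9
```

Emit:
drive_tool --increments '[{"delta_pos": [0,0,0],"rot": [0,0,0]},{"delta_pos": [0,0,0],"rot": [0,0,0]},{"delta_pos": [0,0,0],"rot": [0,0,0]},{"delta_pos": [0,0,0],"rot": [0,0,0]},{"delta_pos": [0,0,0],"rot": [0,0,0]}]'

```text
time_s: 13.7
tcp_pos: [0.6111, 0.0855, 0.0222]
orientation: [3.141, 0.004, 1.813]
contact_force: [-6.1, -12.1, 9.0]
grip_width: 0.0204
grip_force: 91.9
```

```bash
python3 -c "
from rig import env
print(env.finish_job())"
```

```text
the job is handed in; nothing more can be done
None
```

I handed the job in at about 14 s with the square still gripped (about 92 N) and pressed flat on the plate and into the corner, the rod flush along its blade; the verdict wasn't returned, and I judged uprightness from an overlay picture, the tool angle and the hard stop, not by measuring it.

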